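Find the tired spring foot and fold its tag down

ROBOT

A 6-joint arm with a two-finger parallel gripper is mounted at the origin on the work surface. World frame = base frame: x ahead of the robot, y to its left, z up, the work surface at z = 0. Lengths are in m, angles in rad, forces in N, time in s.
With the tool pointing down it reaches from about 0.35 to 0.975 m from the base axis. Payload 7.1 kg.
Tool frame: the origin (TCP) lies between the finger pads; the fingertips stand 11 mm ahead of it and the grasp point (between the pads) lies 8 mm behind it; y points along the fingers, x is the direction in which the jaws open and shut, and the axes are right-handed (so a half turn about y gives the same grasp; the last joint's range is limited). The gripper opens to 88 mm and grips with 3 to 60 N. Pads are 20 mm wide; open, the fingers measure 115 mm over their backs; the gripper's body (75 mm by 178 mm) begins 61 mm behind the grasp point.
Start: joints at [1.209, 0.423, 1.63, -0, 1.089, -0.019], TCP at [0.21, 0.589, 0.234] pointing down, gripper open.
Joint ranges: [-3, 3], [-0.9, 2.11], [0.09, 2.58], [-1.31, 4.45], [0.11, 2.69], [-2.54, 2.54]. Speed limits (rad/s): [2.39, 2.39, 3.01, 3.14, 3.14, 3.14].

INTERFACE

Orientations are given as a rotation vector (axis times angle).
In Python, from plant import robot gives the robot as it stands. The module is installed in compiled form; this text tells all that it offers.
- The arm moves only by the tool carry_out, never from a script. Its argument "series" is a list of rows, each a list of 3 entries, a list of its own where there are three numbers: the shift along the tool's x, y, z in m, then the turn, a rotation vector about the tool's x, y, z in degrees, then the gripper command: -1 is shut, 1 is fully open, values between are in proportion. In form: [[[dx, dy, dz], [ax, ay, az], fingers], ...]. A call has 1 to 8 rows; each row shifts and turns the commanded pose from where the row before left it, along the tool's axes as they then stand; what a row does not reach is not made up. A row lasts 1/10 s, in which the tool goes at most 50 mm and 8.59 degrees, less where a joint would pass 70% of its speed; a pose out of reach is approached as far as the arm can. A call is refused whole if a number of a shift passes 0.05 or a number of a turn 8.59, either way. A call with a gripper value outside its range is refused whole. The fingers move at their own pace and stop on an object; "force" is the grip in N (left out, the last holds). Time passes only in rows, so rows that do not move let the fingers close. It gives the time, the measured TCP pose, the force and the opening at its end, in the units of the state.
- robot.get_obs(): the state, without advancing time (a new reading comes with each control period).
- robot.capture(name): name is "scene" or "top" or "wrist"; returns (picture, depth): 480x640x3 uint8, red, green, blue; 480x640 float32, m along the optical axis (not along the pixel's ray), 0 where there is no reading.
- robot.get_calibration(name): a dict with "fx", "fy", "cx", "cy" (pixels), "k1" (the pictures are not rectified: a ray, as slopes to the right and down, at radius r is drawn at 1 + k1 r^2 times it, then the intrinsics apply), "eye" and "orientation" of the camera in the world. Camera axes: x right, y down, z forward; pixel columns grow to the right and rows downward; lengths in m; the calibration is good to about 2 mm. A picture is of the moment at which its call begins: read the wrist's pose just before it. get_calibration takes no time and is no camera call; for the wrist camera it gives the pose at the moment of the call.
- robot.job_done(): hands the job in, once; it reports no verdict.
The state is a dict: "t": time; "q": joint angles; "joint_velocities": joint speeds; "effort": joint torques, N m; "position": TCP position; "tool_rot": TCP orientation; "force": force on the tool from outside, world axes, zero at the start; "wrist_torque": the same for the moment, N m; "gripper_width": opening from 0.0 (shut) to 1.0 (fully open).
Only numpy, scipy, OpenCV 4.12 (cv2) and the standard library are available. Lean on these libraries where they do the work, as an engineer would, in place of code of your own. Each camera call takes 0.05 s, during which the arm holds its last target. There are 200 camera calls.

TASK

One of the three spring feet from under the laboratory balance has gone soft. With the fingertips, press the round pad of each foot down by about a centimetre, one foot after another from the robot's left to its right, to feel which spring is the softest; then push the hinged tag of that foot down flat, to mark it for replacement. Leave the other two tags raised, do not pick up or shift the feet, and leave everything else where it stands.

Things in the scene. Friction and masses are not known exactly. Their poses are not given: they have to be found in the camera images.
- rack: Fixed aluminium rack plate, 176 (x) x 440 (y) x 10 mm, on the bench. Origin: centre of its underside; y runs along its three places, towards the robot's left, x away from the robot; it may be turned by 0.3 rad. Each place, 135 mm apart, has a loose spring foot (grey round housing 68 mm wide, about 0.7 kg) in a collar at x = +40 mm and a hinged tag on the robot's side of it.
- pad_left (a point): Centre of the top of the left foot's round pad when it is up (within 4 mm sideways), 69 mm above the bench; the point stays when the pad is pressed. Pad 52 mm wide, faced with rubber; it sinks up to 14 mm on its coil spring and springs back. About 1 N starts it; then 0.3 to 1.6 N per mm, different in each foot, the softest less than half of the next. Which foot is the softest changes.
- tag_left_face (a point): Point on the upper face of the left foot's tag, mid-width, 36 mm from its hinge line; it moves with the tag. The tag is a 3 mm metal plate 44 mm wide that ends 50 mm from the hinge line, which runs along the rack's y at x = -12 mm, 14 mm above the bench; the tag reaches from it towards the robot. Folded flat, its upper face is 15.5 mm above the bench.
- tag_left (a joint): Angle of the left tag in rad: 0 = raised (free edge towards the robot and 50 degrees up), 0.87 = folded down flat. Light friction (1 to 1.5 N at the face point) keeps it where it is left; no spring.
- pad_middle (a point): Centre of the top of the middle foot's round pad when it is up (within 4 mm sideways), 69 mm above the bench; the point stays when the pad is pressed. Pad 52 mm wide, faced with rubber; it sinks up to 14 mm on its coil spring and springs back. About 1 N starts it; then 0.3 to 1.6 N per mm, different in each foot, the softest less than half of the next. Which foot is the softest changes.
- tag_middle_face (a point): Point on the upper face of the middle foot's tag, mid-width, 36 mm from its hinge line; it moves with the tag. The tag is a 3 mm metal plate 44 mm wide that ends 50 mm from the hinge line, which runs along the rack's y at x = -12 mm, 14 mm above the bench; the tag reaches from it towards the robot. Folded flat, its upper face is 15.5 mm above the bench.
- tag_middle (a joint): Angle of the middle tag in rad: 0 = raised (free edge towards the robot and 50 degrees up), 0.87 = folded down flat. Light friction (1 to 1.5 N at the face point) keeps it where it is left; no spring.
- pad_right (a point): Centre of the top of the right foot's round pad when it is up (within 4 mm sideways), 69 mm above the bench; the point stays when the pad is pressed. Pad 52 mm wide, faced with rubber; it sinks up to 14 mm on its coil spring and springs back. About 1 N starts it; then 0.3 to 1.6 N per mm, different in each foot, the softest less than half of the next. Which foot is the softest changes.
- tag_right_face (a point): Point on the upper face of the right foot's tag, mid-width, 36 mm from its hinge line; it moves with the tag. The tag is a 3 mm metal plate 44 mm wide that ends 50 mm from the hinge line, which runs along the rack's y at x = -12 mm, 14 mm above the bench; the tag reaches from it towards the robot. Folded flat, its upper face is 15.5 mm above the bench.
- tag_right (a joint): Angle of the right tag in rad: 0 = raised (free edge towards the robot and 50 degrees up), 0.87 = folded down flat. Light friction (1 to 1.5 N at the face point) keeps it where it is left; no spring.
- bump_stop: Black rubber stop, 26 mm wide, 20 mm high, standing on the rack between the left and the middle foot; bystander. Origin: centre of its underside.
- level_screw: Levelling screw, 26 mm black foot and a steel stud up, 34 mm high, standing on the rack between the middle and the right foot; bystander. Origin: centre of its underside.
- jar: Small glass jar with black cap, 34 mm wide, 48 mm high, beyond the rack; bystander. Origin: centre of its underside.
- bottle: White reagent bottle, 48 mm wide, 115 mm high, beyond the rack; bystander. Origin: centre of its underside.
- spanner: Steel spanner 160 mm long, lying to the left of the rack; bystander.
- beaker: Glass beaker, 66 mm wide, 85 mm high, to the right of the rack; bystander. Origin: centre of its underside.

How it is judged:
On the way, in this order (a step that is already met when the one before it is completed fails the run):
1. the pad of the left foot is pressed down by more than 5 mm (((horizontal distance between foot_a_c0 and pad_left below 0.04 m and height (world z) of plate_a_c0 below 0.0575 m) or (horizontal distance between foot_b_c0 and pad_left below 0.04 m and height (world z) of plate_b_c0 below 0.0575 m) or (horizontal distance between foot_c_c0 and pad_left below 0.04 m and height (world z) of plate_c_c0 below 0.0575 m))), for 0.1 s.
2. the pad of the middle foot is pressed down by more than 5 mm (((horizontal distance between foot_a_c0 and pad_middle below 0.04 m and height (world z) of plate_a_c0 below 0.0575 m) or (horizontal distance between foot_b_c0 and pad_middle below 0.04 m and height (world z) of plate_b_c0 below 0.0575 m) or (horizontal distance between foot_c_c0 and pad_middle below 0.04 m and height (world z) of plate_c_c0 below 0.0575 m))), for 0.1 s.
3. the pad of the right foot is pressed down by more than 5 mm (((horizontal distance between foot_a_c0 and pad_right below 0.04 m and height (world z) of plate_a_c0 below 0.0575 m) or (horizontal distance between foot_b_c0 and pad_right below 0.04 m and height (world z) of plate_b_c0 below 0.0575 m) or (horizontal distance between foot_c_c0 and pad_right below 0.04 m and height (world z) of plate_c_c0 below 0.0575 m))), for 0.1 s.
4. after that, the tag of the softest foot is pushed down flat (within 0.12 rad) (((horizontal distance between foot_b_c0 and pad_left below 0.04 m and value of joint tag_left above 0.75 rad) or (horizontal distance between foot_b_c0 and pad_middle below 0.04 m and value of joint tag_middle above 0.75 rad) or (horizontal distance between foot_b_c0 and pad_right below 0.04 m and value of joint tag_right above 0.75 rad))), for 0.1 s.
At the end, for the whole second after the job is handed in: The tag of the softest foot is down flat (within 0.12 rad), the other two tags are still raised (less than 0.3 rad down), all three pads are up again (within 3 mm), the feet stand in their places (not moved by 15 mm, not raised), and the other things are within 30 mm of where they were (((horizontal distance between foot_b_c0 and pad_left below 0.04 m and value of joint tag_left above 0.75 rad) or (horizontal distance between foot_b_c0 and pad_middle below 0.04 m and value of joint tag_middle above 0.75 rad) or (horizontal distance between foot_b_c0 and pad_right below 0.04 m and value of joint tag_right above 0.75 rad)) and (horizontal distance between foot_b_c0 and pad_left below 0.04 m or value of joint tag_left below 0.3 rad) and (horizontal distance between foot_b_c0 and pad_middle below 0.04 m or value of joint tag_middle below 0.3 rad) and (horizontal distance between foot_b_c0 and pad_right below 0.04 m or value of joint tag_right below 0.3 rad) and height (world z) of each of plate_a_c0, plate_b_c0, plate_c_c0 above 0.0595 m and distance of each of foot_a_c0, foot_b_c0, foot_c_c0 from where it was at the start of the episode below 0.015 m and height (world z) of each of foot_a_c0, foot_b_c0, foot_c_c0 below 0.0185 m and distance of each of bump_stop, level_screw, jar, bottle, spanner, beaker from where it was at the start of the episode below 0.03 m); the robot touches nothing.
It fails at once if the tag of a foot that is not the softest is pushed down (by more than 0.3 rad) ((not (horizontal distance between foot_b_c0 and pad_left below 0.04 m) and value of joint tag_left above 0.3 rad) or (not (horizontal distance between foot_b_c0 and pad_middle below 0.04 m) and value of joint tag_middle above 0.3 rad) or (not (horizontal distance between foot_b_c0 and pad_right below 0.04 m) and value of joint tag_right above 0.3 rad)).
It fails at once if a foot is lifted (by more than 8 mm) or shifted (by more than 15 mm) (height (world z) of any of foot_a_c0, foot_b_c0, foot_c_c0 above 0.0215 m or distance of any of foot_a_c0, foot_b_c0, foot_c_c0 from where it was at the start of the episode above 0.015 m).
It fails at once if one of the other things is picked up or moved by more than 30 mm (distance of any of bump_stop, level_screw, jar, bottle, spanner, beaker from where it was at the start of the episode above 0.03 m).
It also fails if it takes over 48 s, if anything falls off the work surface, if the arm or the gripper's body presses on something with over 40 N, if the wrist force passes 120 N, or if a joint passes its speed limit or range.

## Working session

There is one attempt and no reset: what is moved stays moved. The work goes in short steps, Python scripts to look and compute and a tool call to move; the robot and the scene stay as the last step left them, time stands still between calls to the robot, and variables do not carry over. Pictures are saved under pics/ and viewed, about 8 in all and at most 12, crops included, and the job is handed in when it is done.

Besides the shell and the picture viewer there is one more tool, called after ">>>" as a command line: name --argument value ..., lists and objects as JSON in quotes. carry_out: Moves the arm, as the interface text tells. Its arguments: {"type":"object","properties":{"series":{"type":"array","items":{"type":"array"}},"force":{"type":"number"}},"required":["series"]}

```bash
mkdir -p pics; cat > h.py <<'E'
import numpy as np, cv2
from scipy.spatial.transform import Rotation as R
from plant import robot
def ori(c):
    o=np.array(c["orientation"],float)
    return o if o.shape==(3,3) else R.from_rotvec(o).as_matrix() if o.size==3 else R.from_quat(o).as_matrix()
def ray(c,u,v):
    k=np.array([[c["fx"],0,c["cx"]],[0,c["fy"],c["cy"]],[0,0,1.]])
    p=cv2.undistortPoints(np.array([[[u,v]]],float),k,np.array([c["k1"],0,0,0.]))[0,0]
    return ori(c)@np.array([p[0],p[1],1.])
def onplane(c,u,v,z):
    d=ray(c,u,v);e=np.array(c["eye"]);return e+d*(z-e[2])/d[2]
def bydepth(c,u,v,d): return np.array(c["eye"])+ray(c,u,v)*d
E
python3 - <<'E'
from h import *
print(robot.get_obs())
for n in("top","scene"):
    c=robot.get_calibration(n);print(n,c)
    p,d=robot.capture(n);cv2.imwrite(f"pics/{n}0.png",p[:,:,::-1]);np.save(n+"0.npy",d)
E
```

```text
{'t': 0.0, 'q': array([ 1.20898527e+00,  4.23838842e-01,  1.63064927e+00, -2.29506951e-05,
        1.08859743e+00, -1.89386327e-02]), 'joint_velocities': array([ 0.00030606,  0.00121855, -0.00051008,  0.00068831, -0.00102884,
       -0.00027903]), 'effort': array([ 8.53808979e-05, -5.44632518e+01, -2.73675352e+01,  6.43947744e-02,
        2.26278871e-02, -1.28284523e-04]), 'position': array([0.20988314, 0.58815573, 0.23291893]), 'tool_rot': array([-1.35299369, -0.95213383,  0.95416039]), 'force': array([-0.29126878,  1.06808479,  0.1131782 ]), 'wrist_torque': array([-0.01228454, -0.00913635, -0.01823421]), 'gripper_width': 0.9999016540359603}
top {'fx': 610.2209220937751, 'fy': 610.2209220937751, 'cx': 321.1046916658794, 'cy': 238.13834757930238, 'k1': -0.20812763091722356, 'eye': array([0.30330135, 0.00811393, 1.35699251]), 'orientation': array([-2.10271341,  2.08047023, -0.25604377])}
scene {'fx': 461.25212647820786, 'fy': 461.25212647820786, 'cx': 319.7537580605151, 'cy': 237.2259819895922, 'k1': 0.023377890129064268, 'eye': array([1.06169524, 0.06460105, 0.77485894]), 'orientation': array([-1.76975513, -2.00726503,  0.60343789])}
```

View pics/top0.png

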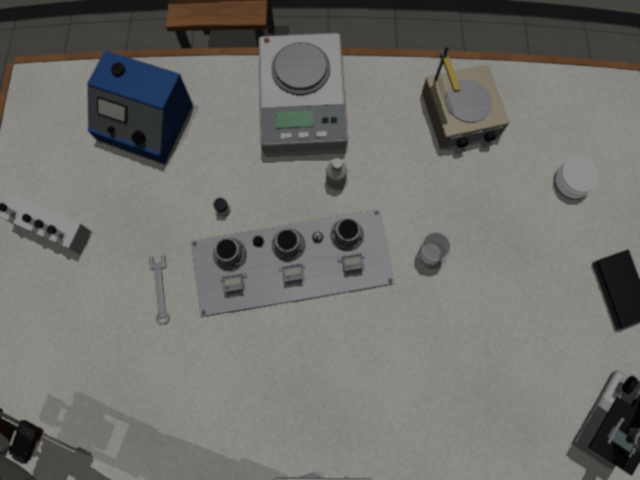

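View pics/scene0.png

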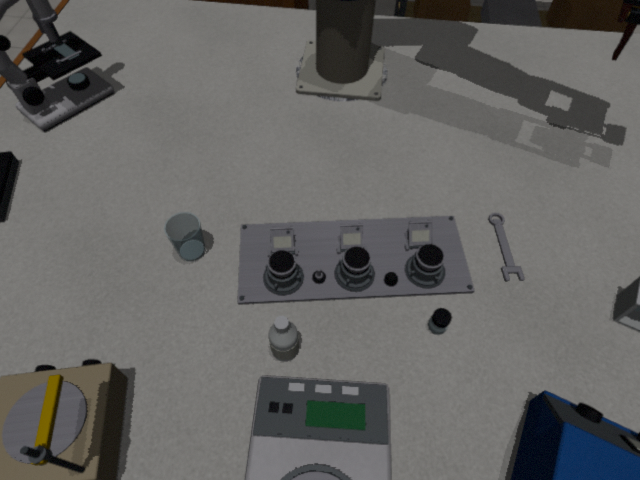

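```bash
python3 - <<'E'
from h import *
c=robot.get_calibration("top");p=cv2.imread("pics/top0.png");D=np.load("top0.npy")
o=robot.get_obs();M=R.from_rotvec(o["tool_rot"]).as_matrix();print("tool axes cols\n",M.round(3), o["position"])
g=p.max(2);m=(g<45).astype(np.uint8)
n,l,s,ce=cv2.connectedComponentsWithStats(m)
for i in range(1,n):
    x,y=ce[i]
    if 180<x<400 and 190<y<320 and s[i,4]>15: print("dark",ce[i].round(1),s[i],onplane(c,x,y,.069).round(4),D[int(y),int(x)],bydepth(c,x,y,D[int(y),int(x)]).round(3))
for x,y in[(194,243),(377,213),(391,282),(204,313)]: print("corner",onplane(c,x,y,.01).round(4))
roi=p[205:325,180:405];cv2.imwrite("pics/roi.png",cv2.convertScaleAbs(cv2.resize(roi,None,fx=3.5,fy=3.5,interpolation=cv2.INTER_CUBIC),alpha=1.6))
E
```

```text
tool axes cols
 [[ 0.336 -0.001 -0.942]
 [ 0.942 -0.001  0.336]
 [-0.001 -1.     0.   ]] [0.20988641 0.58819464 0.23297007]
dark [220.4 205.4] [215 199  12  14 134] [0.6963 0.2343 0.069 ] 1.3653569 [0.702 0.238 0.05 ]
dark [347.8 228.8] [339 220  19  19 277] [ 0.6455 -0.0479  0.069 ] 1.329152 [ 0.645 -0.048  0.072]
dark [286.6 239.6] [278 231  19  19 280] [0.6199 0.0853 0.069 ] 1.330669 [0.621 0.086 0.065]
dark [345.1 243.1] [335 235  26  15 192] [ 0.6133 -0.0419  0.069 ] 1.355245 [ 0.62  -0.043  0.039]
dark [257.8 241.2] [253 236  10  11  79] [0.6156 0.148  0.069 ] 1.363664 [0.625 0.152 0.032]
dark [316.6 240.1] [314 239   7   3  16] [0.6195 0.02   0.069 ] 1.376684 [0.632 0.02  0.02 ]
dark [225.9 248.7] [217 240  19  18 279] [0.5981 0.2172 0.069 ] 1.3228562 [0.598 0.217 0.068]
dark [287.2 254.2] [276 248  26  13 185] [0.5873 0.0832 0.069 ] 1.3475636 [0.594 0.085 0.041]
dark [229.7 263.3] [218 253  24  17 184] [0.5657 0.2075 0.069 ] 1.3415434 [0.571 0.212 0.042]
dark [353.  271.1] [346 269  15   5  35] [ 0.5517 -0.059   0.069 ] 1.3681993 [ 0.563 -0.062  0.012]
dark [293.4 281.5] [287 280  14   4  23] [0.5277 0.0685 0.069 ] 1.3625252 [0.538 0.071 0.011]
dark [234.2 291.9] [228 290  14   5  33] [0.5034 0.195  0.069 ] 1.3621448 [0.513 0.204 0.006]
corner [0.624  0.3014 0.01  ]
corner [ 0.6996 -0.1177  0.01  ]
corner [ 0.5389 -0.1475  0.01  ]
corner [0.4637 0.2698 0.01  ]
```

View pics/roi.png

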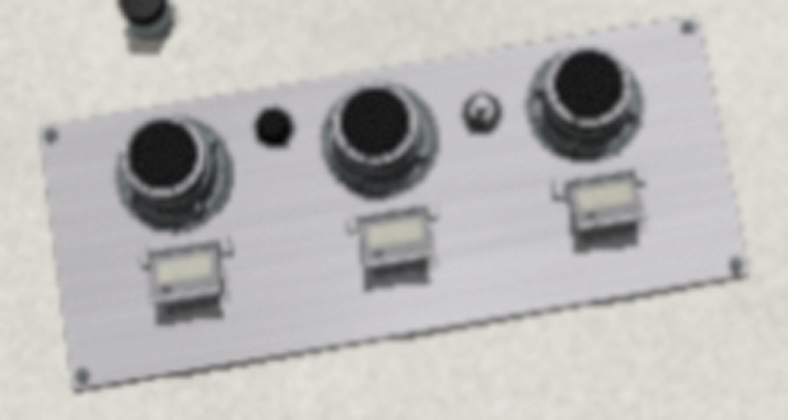

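>>> carry_out --series '[[[0,0,0],[0,-7.5,0],-1],[[0,0,0],[0,-7.5,0],-1],[[0,0,0],[0,-7.5,0],-1],[[0,0,0],[0,-7.5,0],-1],[[-0.036,0,-0.026],[0,0,0],-1],[[-0.036,0,-0.026],[0,0,0],-1],[[-0.036,0,-0.026],[0,0,0],-1],[[-0.036,0,-0.026],[0,0,0],-1]]' --force 20

```text
t: 0.9
position: [0.339, 0.4643, 0.2333]
tool_rot: [-1.118, -1.341, 1.342]
force: [0.4, -0.4, -0.1]
gripper_width: 0.311
```

>>> carry_out --series '[[[-0.036,0.01,-0.026],[0,0,0],-1],[[-0.036,0.01,-0.026],[0,0,0],-1],[[-0.036,0.01,-0.026],[0,0,0],-1],[[-0.036,0.01,-0.026],[0,0,0],-1],[[-0.036,0.01,-0.026],[0,0,0],-1],[[-0.036,0.01,-0.026],[0,0,0],-1],[[-0.036,0.01,-0.026],[0,0,0],-1],[[-0.036,0.01,-0.026],[0,0,0],-1]]'

```text
t: 1.7
position: [0.5956, 0.2182, 0.1529]
tool_rot: [-1.118, -1.341, 1.341]
force: [-0.3, 0.5, 0.3]
gripper_width: 0.01
```

>>> carry_out --series '[[[0,0,0],[0,0,0],-1],[[0,0,0],[0,0,0],-1]]'

```text
t: 1.9
position: [0.5945, 0.2189, 0.1528]
tool_rot: [-1.118, -1.338, 1.34]
force: [0.2, 0.2, -0.8]
gripper_width: 0.004
```

```bash
cat > st.py <<'E'
import sys
from h import *
o=robot.get_obs();M=R.from_rotvec(o["tool_rot"]).as_matrix()
print(o["t"],o["position"].round(4),o["force"].round(2),o["gripper_width"],"\n",M.round(3))
ps=dict(L=(.598,.217),M=(.620,.0853),Rr=(.6455,-.048))
for k,v in ps.items(): print(k,"pad shift",(M.T@(np.array([*v,.08])-o["position"])).round(4),"tag",(M.T@(np.array([*v,.08])-[.0758,.0135,0]-o["position"])).round(4))
E
python3 st.py; python3 - <<'E'
from h import *
c=robot.get_calibration("wrist");p,d=robot.capture("wrist");cv2.imwrite("pics/w1.png",cv2.convertScaleAbs(p[:,:,::-1],alpha=1.5));np.save("w1.npy",d)
print(c)
E
```

```text
1.9 [0.5945 0.2189 0.1528] [ 0.22  0.18 -0.83] 0.003876284663265764 
 [[-0.178 -0.002 -0.984]
 [ 0.984 -0.    -0.178]
 [-0.    -1.     0.002]]
L pad shift [-0.0025  0.0728 -0.0033] tag [-0.0023  0.073   0.0737]
M pad shift [-0.136   0.0728 -0.0015] tag [-0.1358  0.073   0.0755]
Rr pad shift [-0.2717  0.0728 -0.0029] tag [-0.2715  0.073   0.0741]
{'fx': 405.5710732290019, 'fy': 405.5710732290019, 'cx': 320.55576514423717, 'cy': 237.89383169207565, 'k1': -0.07406270155789986, 'eye': array([0.51845077, 0.20432344, 0.30283423]), 'orientation': array([1.88471724, 2.2577618 , 0.32324883])}
```

View pics/w1.png

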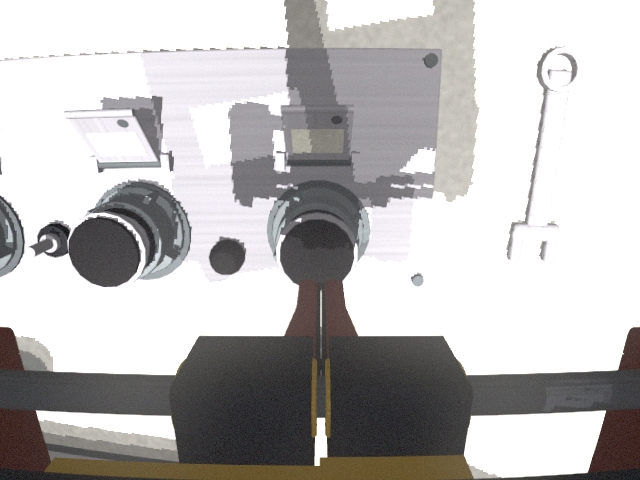

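>>> carry_out --series '[[[-0.0025,0.034,-0.003],[0,0,0],-1],[[0,0.034,0],[0,0,0],-1],[[0,0,0],[0,0,0],-1],[[0,0,0],[0,0,0],-1]]'

```text
t: 2.35
position: [0.5971, 0.219, 0.086]
tool_rot: [-1.117, -1.341, 1.343]
force: [0.5, -1.2, 0.8]
gripper_width: 0.009
```

>>> carry_out --series '[[[0,0.005,0],[0,0,0],-1],[[0,0.003,0],[0,0,0],-1],[[0,0.001,0],[0,0,0],-1],[[0,0,0],[0,0,0],-1],[[0,0,0],[0,0,0],-1]]'

```text
t: 2.85
position: [0.5989, 0.2185, 0.0777]
tool_rot: [-1.119, -1.343, 1.339]
force: [0.3, 3.5, 5.4]
gripper_width: 0.009
```

>>> carry_out --series '[[[0,0.003,0],[0,0,0],-1],[[0,0.003,0],[0,0,0],-1],[[0,0,0],[0,0,0],-1],[[0,0,0],[0,0,0],-1],[[0,0,0],[0,0,0],-1]]'

```text
t: 3.35
position: [0.599, 0.2185, 0.0723]
tool_rot: [-1.119, -1.343, 1.339]
force: [-2.1, 3.4, 12.5]
gripper_width: 0.004
```

>>> carry_out --series '[[[0,0,0],[0,0,0],-1],[[0,0,0],[0,0,0],-1]]'

```text
t: 3.55
position: [0.599, 0.2185, 0.0723]
tool_rot: [-1.119, -1.343, 1.339]
force: [-2.1, 3.8, 11.6]
gripper_width: 0.006
```

>>> carry_out --series '[[[0,0.0025,0],[0,0,0],-1],[[0,0,0],[0,0,0],-1],[[0,0,0],[0,0,0],-1],[[0,0,0],[0,0,0],-1]]'

```text
t: 3.95
position: [0.599, 0.2186, 0.0702]
tool_rot: [-1.119, -1.343, 1.339]
force: [-2.3, 3.7, 15.9]
gripper_width: 0.004
```

>>> carry_out --series '[[[0,-0.02,0],[0,0,0],-1],[[0,-0.04,0],[0,0,0],-1],[[-0.045,0,0],[0,0,0],-1],[[-0.045,0,0.001],[0,0,0],-1],[[-0.044,0,0.001],[0,0,0],-1],[[0,0,0],[0,0,0],-1],[[0,0,0],[0,0,0],-1]]'

```text
t: 4.65
position: [0.6198, 0.0844, 0.1278]
tool_rot: [-1.119, -1.338, 1.34]
force: [0.1, 0.0, -0.1]
gripper_width: 0.003
```

```bash
python3 st.py
```

```text
4.65 [0.6198 0.0844 0.1278] [ 0.07  0.03 -0.09] 0.002861725505949038 
 [[-0.177 -0.001 -0.984]
 [ 0.984 -0.    -0.177]
 [-0.    -1.     0.001]]
L pad shift [ 0.1343  0.0478 -0.0021] tag [0.1345 0.0479 0.0748]
M pad shift [ 0.0008  0.0478 -0.0004] tag [0.001  0.0479 0.0766]
Rr pad shift [-0.1349  0.0478 -0.0019] tag [-0.1347  0.0479  0.0751]
```

>>> carry_out --series '[[[0,0.03,0],[0,0,0],-1],[[0,0.015,0],[0,0,0],-1],[[0,0.003,0],[0,0,0],-1],[[0,0.002,0],[0,0,0],-1],[[0,0,0],[0,0,0],-1],[[0,0,0],[0,0,0],-1],[[0,0,0],[0,0,0],-1]]'

```text
t: 5.35
position: [0.6207, 0.0859, 0.079]
tool_rot: [-1.119, -1.342, 1.34]
force: [-0.4, 0.9, 2.1]
gripper_width: 0.004
```

>>> carry_out --series '[[[0,0.003,0],[0,0,0],-1],[[0,0.003,0],[0,0,0],-1],[[0,0.002,0],[0,0,0],-1],[[0,0,0],[0,0,0],-1],[[0,0,0],[0,0,0],-1],[[0,0,0],[0,0,0],-1],[[0,0,0],[0,0,0],-1]]'

```text
t: 6.05
position: [0.6209, 0.0859, 0.0706]
tool_rot: [-1.119, -1.342, 1.34]
force: [2.1, 2.5, 5.0]
gripper_width: 0.006
```

>>> carry_out --series '[[[0,0,0],[0,0,0],-1],[[0,0,0],[0,0,0],-1]]'

```text
t: 6.25
position: [0.6208, 0.0858, 0.0705]
tool_rot: [-1.119, -1.342, 1.34]
force: [1.8, 3.9, 5.2]
gripper_width: 0.002
```

>>> carry_out --series '[[[0,-0.02,0],[0,0,0],-1],[[0,-0.04,0],[0,0,0],-1],[[-0.045,0,0],[0,0,0],-1],[[-0.045,0,-0.001],[0,0,0],-1],[[-0.045,0,-0.001],[0,0,0],-1],[[0,0,0],[0,0,0],-1],[[0,0,0],[0,0,0],-1]]'

```text
t: 6.95
position: [0.6453, -0.048, 0.1292]
tool_rot: [-1.117, -1.338, 1.34]
force: [0.5, -0.2, -0.5]
gripper_width: 0.006
```

```bash
python3 st.py
```

```text
6.95 [ 0.6453 -0.048   0.1292] [ 0.47 -0.23 -0.51] 0.005805417135628338 
 [[-0.177 -0.002 -0.984]
 [ 0.984  0.    -0.177]
 [ 0.    -1.     0.002]]
L pad shift [ 0.2691  0.0493 -0.0006] tag [0.2693 0.0495 0.0764]
M pad shift [0.1356 0.0493 0.0011] tag [0.1358 0.0495 0.0781]
Rr pad shift [-0.0001  0.0492 -0.0003] tag [0.0001 0.0494 0.0767]
```

Middle: about 5 N at the depth where the left gave 15.9 N. Now the right one.

>>> carry_out --series '[[[0,0.03,0],[0,0,0],-1],[[0,0.015,0],[0,0,0],-1],[[0,0.003,0],[0,0,0],-1],[[0,0.003,0],[0,0,0],-1],[[0,0,0],[0,0,0],-1],[[0,0,0],[0,0,0],-1],[[0,0,0],[0,0,0],-1]]'

```text
t: 7.65
position: [0.6471, -0.0467, 0.08]
tool_rot: [-1.119, -1.342, 1.341]
force: [-0.4, 0.2, 1.5]
gripper_width: 0.003
```

>>> carry_out --series '[[[0,0.003,0],[0,0,0],-1],[[0,0.003,0],[0,0,0],-1],[[0,0.002,0],[0,0,0],-1],[[0,0,0],[0,0,0],-1],[[0,0,0],[0,0,0],-1],[[0,0,0],[0,0,0],-1],[[0,0,0],[0,0,0],-1]]'

```text
t: 8.35
position: [0.6472, -0.0468, 0.0722]
tool_rot: [-1.12, -1.342, 1.34]
force: [-1.3, 2.5, 9.8]
gripper_width: 0.003
```

>>> carry_out --series '[[[0,0,0],[0,0,0],-1],[[0,0,0],[0,0,0],-1]]'

```text
t: 8.55
position: [0.6472, -0.0467, 0.0722]
tool_rot: [-1.12, -1.342, 1.34]
force: [-1.8, 1.5, 8.9]
gripper_width: 0.007
```

>>> carry_out --series '[[[0,0.002,0],[0,0,0],-1],[[0,0,0],[0,0,0],-1],[[0,0,0],[0,0,0],-1],[[0,0,0],[0,0,0],-1]]'

```text
t: 8.95
position: [0.6472, -0.0467, 0.0704]
tool_rot: [-1.12, -1.342, 1.34]
force: [-1.9, 2.1, 9.9]
gripper_width: 0.008
```

>>> carry_out --series '[[[0,-0.02,0],[0,0,0],-1],[[0,-0.04,0],[0,0,0],-1],[[0.04,0,0.02],[0,0,0],-1],[[0.04,0,0.02],[0,0,0],-1],[[0.04,0,0.02],[0,0,0],-1],[[0.016,0,0.018],[0,0,0],-1],[[0,0,0],[0,0,0],-1],[[0,0,0],[0,0,0],-1]]'

```text
t: 9.75
position: [0.5459, 0.0729, 0.1294]
tool_rot: [-1.119, -1.343, 1.341]
force: [0.1, -0.6, 0.2]
gripper_width: 0.01
```

```bash
python3 st.py; python3 - <<'E'
from h import *
c=robot.get_calibration("wrist");p,d=robot.capture("wrist");cv2.imwrite("pics/w2.png",p[:,:,::-1])
E
```

```text
9.75 [0.5459 0.0729 0.1294] [ 0.06 -0.63  0.16] 0.010258691432483627 
 [[-0.181  0.001 -0.984]
 [ 0.984 -0.    -0.181]
 [-0.    -1.    -0.001]]
L pad shift [ 0.1323  0.0494 -0.0772] tag [ 0.1327  0.0493 -0.0002]
M pad shift [-0.0012  0.0495 -0.075 ] tag [-0.0008  0.0494  0.002 ]
Rr pad shift [-0.1369  0.0495 -0.076 ] tag [-0.1365  0.0494  0.001 ]
```

View pics/w2.png

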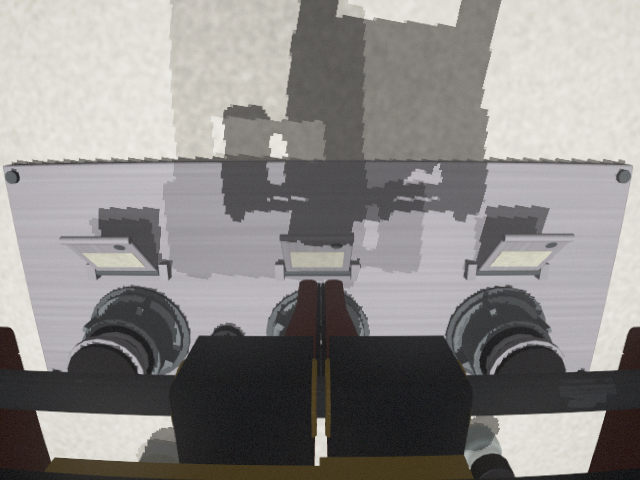

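>>> carry_out --series '[[[0,0.03,0.002],[0,0,0],-1],[[0,0.025,0],[0,0,0],-1],[[0,0.008,0],[0,0,0],-1],[[0,0.008,0],[0,0,0],-1],[[0,0.008,0],[0,0,0],-1],[[0,0.008,0],[0,0,0],-1],[[0,0.008,0],[0,0,0],-1],[[0,0,0],[0,0,0],-1]]'

```text
t: 10.6
position: [0.543, 0.0726, 0.0334]
tool_rot: [-1.118, -1.341, 1.342]
force: [-0.6, 0.2, -0.5]
gripper_width: 0.007
```

>>> carry_out --series '[[[0,0.004,0],[0,0,0],-1],[[0,0.002,0],[0,0,0],-1],[[0,0.0015,0],[0,0,0],-1],[[0,0,0],[0,0,0],-1],[[0,0,0],[0,0,0],-1]]'

```text
t: 11.1
position: [0.5433, 0.0727, 0.0269]
tool_rot: [-1.118, -1.341, 1.341]
force: [-0.3, 0.3, 1.7]
gripper_width: 0.009
```

>>> carry_out --series '[[[0,0.001,0],[0,0,0],-1],[[0,0.0005,0],[0,0,0],-1],[[0,0,0],[0,0,0],-1],[[0,0,0],[0,0,0],-1]]'

```text
t: 11.5
position: [0.5433, 0.0727, 0.0264]
tool_rot: [-1.118, -1.341, 1.341]
force: [-4.3, 0.2, 16.2]
gripper_width: 0.005
```

Firm stop at the flat height. I'll lift away, move back towards the robot, and check.

>>> carry_out --series '[[[0,-0.01,0],[0,0,0],-1],[[0,-0.04,0],[0,0,0],-1],[[0,-0.045,0],[0,0,0],-1],[[0,-0.04,0.02],[0,0,0],-1],[[0,0,0.045],[0,0,0],-1],[[0,0,0.045],[0,0,0],-1],[[0,0,0],[0,0,0],-1],[[0,0,0],[0,0,0],-1]]'

```text
t: 12.3
position: [0.4349, 0.0528, 0.1607]
tool_rot: [-1.119, -1.342, 1.34]
force: [0.0, 0.5, 0.4]
gripper_width: 0.008
```

```bash
python3 st.py|head -1; python3 - <<'E'
from h import *
p,d=robot.capture("scene");cv2.imwrite("pics/s2.png",cv2.resize(p[190:370,150:540,::-1],None,fx=2,fy=2))
c=robot.get_calibration("scene")
p0=cv2.imread("pics/scene0.png")[:,:,::-1];D=np.load("scene0.npy")
for n,(q,e) in dict(before=(p0,D),after=(p,d)).items():
    m=(q.max(2)<45).astype(np.uint8);k,l,s,ce=cv2.connectedComponentsWithStats(m)
    for i in range(1,k):
        x,y=ce[i]
        if 240<x<450 and 235<y<335 and s[i,4]>80: print(n,ce[i].round(1),s[i,4],bydepth(c,x,y,e[int(y),int(x)]).round(3))
E
```

```text
12.3 [0.4349 0.0528 0.1607] [0.03 0.53 0.38] 0.008220758445335388 
before [430.3 254.6] 411 [0.599 0.217 0.069]
before [356.6 257.1] 418 [0.62  0.085 0.067]
before [281.3 261. ] 422 [ 0.645 -0.048  0.066]
before [424.8 267. ] 123 [0.622 0.208 0.062]
before [422.  275.9] 269 [0.626 0.208 0.035]
before [353.7 277.6] 217 [0.649 0.084 0.042]
before [354.4 270.5] 100 [0.647 0.084 0.063]
before [284.7 279.1] 345 [ 0.67  -0.039  0.045]
before [318.8 277.6] 89 [0.645 0.02  0.02 ]
before [390.5 278.8] 149 [0.635 0.152 0.029]
before [440.9 317.8] 292 [0.71  0.238 0.046]
after [430.3 254.6] 406 [0.598 0.217 0.066]
after [356.6 257. ] 415 [0.622 0.085 0.07 ]
after [281.3 260.9] 419 [ 0.646 -0.048  0.067]
after [424.6 267. ] 112 [0.62  0.209 0.057]
after [422.5 275. ] 214 [0.625 0.209 0.038]
after [353.5 277.7] 191 [0.649 0.084 0.041]
after [354.1 270.6] 89 [0.646 0.083 0.061]
after [285.3 278.8] 305 [ 0.668 -0.038  0.043]
after [390.6 278.7] 143 [0.635 0.152 0.027]
after [440.9 317.8] 287 [0.71  0.238 0.046]
```

View pics/s2.png

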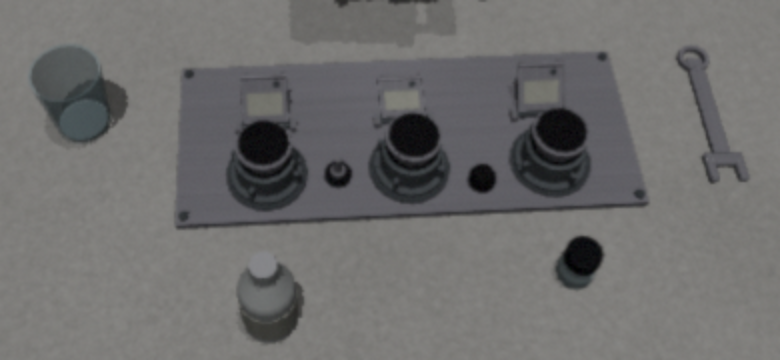

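The middle tag looks foreshortened differently from the other two, so it is flat at about (402,98). The side tags are still raised, and the pads, feet and bystanders have not moved.

```bash
python3 -c "
from plant import robot
print(robot.job_done())"
```

```text
the job is handed in; nothing more can be done
None
```

I pressed the left, middle and right pads in that order, found the middle spring softest, and pushed the middle tag down flat. The job is handed in at about 12 s of the 48 s allowed; no verdict was reported.

| Foot | Force at about 10 mm | Stiffness |
|---|---|---|
| Left | 15.9 N | about 1.4 N/mm |
| Middle | 5.2 N | about 0.35 N/mm |
| Right | 9.9 N | about 0.9 N/mm |

- **Tag:** pushing the middle tag met a firm stop (16 N) with the fingertips at 15.4 mm, which matches the 15.5 mm flat height.
- **Final picture:** all three pads are up at their starting pixels, to within 0.1 px. The two outer tags are raised, and the other things stand where they were.
- **Robot:** the gripper is clear of everything, with a force reading near zero.

I judged the tag angles only by eye and by the fingertip height, not with a separate measurement. The level screw's dark patch dropped out of the automatic before/after comparison, but the screw is visible in its place in the picture. No other check failed or disagreed.

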